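# Clamp down the lint strainer lid

## Task

Close up the lint strainer on the laundry's service counter: push its steel clamp strap over until it lies fully down across the lid, and only then push the red cam lever all the way down onto the strap. Just push with the fingertips or the outside of the fingers, do not grip the strap or the lever, and leave the lid seated and everything else on the counter where it is.

Things in the scene. Friction and masses are not known exactly. Their poses are not given: they have to be found in the camera images.
- strainer: Lint strainer, bolted down: grey round pot 110 mm across with a blue band, dark flange 116 mm across, top at z 76 mm, on a 130 x 200 x 6 mm steel plate. Origin: centre of the plate's underside, on the counter. Turned only about z. Its +y points to the strap's hinge, -y to the red lever's ears, -x to the front (robot side), +x to a white pipe that ends 115 mm from the origin.
- strap_hinge (a point): Middle of the strap's hinge axis, at (0, 66, 92) mm in the strainer's frame; the axis is the strainer's x. The two ears holding it are 37 mm wide over all (along x), 22 mm long, and reach up to z 101 mm.
- lever_pivot (a point): Middle of the red lever's pivot axis, at (0, -78, 104) mm in the strainer's frame; the axis is the strainer's x. The two ears holding it are 37 mm wide over all (along x), 20 mm long, and reach up to z 113 mm.
- strap (a joint): Opening angle of the clamp strap, rad: 0 = level across the lid, on its stop, top face at z 94.5 mm, 1.5 mm clear of the lid; 1.57 = upright; more = leaning outwards, away from the lid (starts 1.65 to 2.05, limit 2.15). Light drag: it stays where it is left; about 2 N at 85 mm from the hinge moves it.
- strap_end (a point): Middle of the yellow free end of the strap, a flat steel bar 135 mm long from its hinge axis, 22 mm wide, 5 mm thick. Axes turn with the strap: -y from hinge to free end, x across the width, z out of the upper face when it lies down.
- lever (a joint): Opening angle of the red cam lever, rad: 0 = fully down, level, on its stop, pointing back over the strap towards the strap's hinge, top face at z 108.5 mm, 5 mm of air above the strap; 1.57 = upright; more = leaning outwards, away from the lid (starts 1.75 to 2.15, limit 2.25). Stiff: stays where it is left; about 5 N at 60 mm from the pivot moves it.
- lever_end (a point): Middle of the free end of the red lever, a bar 75 mm long from its pivot axis, 16 mm wide (24 mm over the last 20 mm), 9 mm thick. Axes turn with the lever: y from pivot to free end, x across the width, z out of the upper face when it is down.
- lid: Loose white lid seated on the pot, 110 mm across, 8 mm thick, with a steel boss (28 mm across, 4 mm high) in the middle and a black knob (20 mm across, 15 mm high) 38 mm in front of the middle. Origin: centre of its underside, on the flange at z 76 mm. Leave it seated.
- gasket: Spare black rubber ring, 90 mm across, 8 mm thick, flat on the counter in front of the strainer. Origin: centre of its underside. Leave it.
- screwdriver: Screwdriver with a blue handle lying on the counter behind the strainer. Leave it.
- detergent: White detergent bottle, 72 mm across, 190 mm high. Origin: centre of its base. Leave it.
- softener: Green softener bottle, 68 mm across, 170 mm high. Origin: centre of its base. Leave it.
- dosing_cup: Clear dosing cup, 64 mm across, 60 mm high. Origin: centre of its base. Leave it.
- basket: Spare steel strainer basket, open round cup 90 mm across, 70 mm high. Origin: centre of its base. Leave it.
- brush: Cleaning brush lying on the counter. Leave it.
Not all that is in view belongs to the job. Of the things shaped like the lid, the white one is meant.

How it is judged:
By the outcome, as a careful person would: the job done as asked, in the order asked, and still so for the second after the job is handed in, with the robot touching nothing.
It also fails if it takes over 59 s, if anything falls off the work surface, if the arm or the gripper's body presses on something with over 40 N, if the wrist force passes 120 N, or if a joint passes its speed limit or range.

## Robot

A 6-joint arm with a two-finger parallel gripper is mounted at the origin on the work surface. World frame = base frame: x ahead of the robot, y to its left, z up, the work surface at z = 0. Lengths are in m, angles in rad, forces in N, time in s.
With the tool pointing down it reaches from about 0.3 to 0.95 m from the base axis. Payload 3.1 kg.
Tool frame: the origin (TCP) lies on the centre line of the jaws, within the pads' length; the fingertips stand 25 mm ahead of it and the grasp point (between the pads) lies 6 mm ahead of it; z points along the fingers, y is the line along which they close (so a half turn about z gives the same grasp; the last joint's range is limited). The gripper opens to 85 mm and grips with 20 to 120 N. Pads are 22 mm wide; open, the fingers measure 114 mm over their backs; the gripper's body (76 mm by 85 mm) begins 54 mm behind the grasp point. The pads swing forward as they close: fully open they stand 13 mm farther back than shut.
Start: joints at [1.253, 0.308, 1.634, -0, 1.2, -0.07], TCP at [0.153, 0.606, 0.256] pointing down, gripper open.
Joint ranges: [-3.06, 3.06], [-0.79, 1.96], [0.05, 2.63], [-1.19, 4.34], [0.05, 2.64], [-2.94, 2.94]. Speed limits (rad/s): [2.79, 2.79, 3.14, 3.14, 3.14, 3.14].

## Interface

Orientations are given as a rotation vector (axis times angle).
In Python, from station import arm gives the robot as it stands. The module is installed in compiled form; this text tells all that it offers.
- The arm moves only by the shell command python3 -m creep 'ROWS' [FORCE]. ROWS is a JSON object of lists of equal length, an entry for each row: "claw": the closure in counts, from 0 (fully open) to 255 (shut); "xyz": the shift along the tool's x, y, z in m, a list of three; "roll": the turn about the tool's z in rad. In form: {"claw": [claw, ...], "xyz": [[x, y, z], ...], "roll": [roll, ...]}. A call has 1 to 20 rows; each row shifts and turns the commanded pose from where the row before left it, along the tool's axes as they then stand; what a row does not reach is not made up. A row lasts 1/12 s, in which the tool goes at most 41.7 mm and 7.16 degrees, less where a joint would pass 70% of its speed; a pose out of reach is approached as far as the arm can. A call is refused whole if a number of a shift passes 0.0417 or a number of a turn 0.125, either way. A call with a gripper value outside its range is refused whole. The fingers move at their own pace and stop on an object; FORCE is the grip in N (left out, the last holds). Time passes only in rows, so rows that do not move let the fingers close. It gives the time, the measured TCP pose, the force, the opening and the grip force at its end, in the units of the state.
- arm.sense(): the state, without advancing time (a new reading comes with each control period).
- arm.capture(name): name is "side" or "top"; returns the picture (400x640x3 uint8, red, green, blue); there is no depth.
- arm.camera_params(name): a dict with "camera_matrix" (3x3 intrinsics, pixels), "k1" (the pictures are not rectified: a ray, as slopes to the right and down, at radius r is drawn at 1 + k1 r^2 times it, then the intrinsics apply), "rvec" (rotation vector, rad) and "tvec" (3), from world to camera coordinates, as OpenCV has them. Camera axes: x right, y down, z forward; pixel columns grow to the right and rows downward; lengths in m; the calibration is good to about 2 mm. A picture is of the moment at which its call begins. camera_params takes no time and is no camera call.
- arm.sign_off(): hands the job in; it is judged then, once.
The state is a dict: "time": time; "joint_pos": joint angles; "dq": joint speeds; "effort": joint torques, N m; "eef_pos": TCP position; "tool_rot": TCP orientation; "ft_force": force on the tool from outside, world axes, zero at the start; "moment": the same for the moment, N m; "grip_width": finger opening in m; "finger_force": force on a finger pad.
Only numpy, scipy, OpenCV 4.12 (cv2) and the standard library are available. Lean on these libraries where they do the work, as an engineer would, in place of code of your own. Each camera call takes 0.05 s, during which the arm holds its last target. There are 200 camera calls.

## Working session

There is one attempt and no reset: what is moved stays moved. The work goes in short steps, Python scripts to look and compute and a shell command to move; the robot and the scene stay as the last step left them, time stands still between calls to the robot, and variables do not carry over. Pictures are saved under pics/ and viewed, at most 10 in all, crops included, and the job is handed in when it is done.

```bash
mkdir -p pics
cat > h.py <<'E'
import numpy as np, cv2
from station import arm
def cam(n):
    p=arm.camera_params(n); K=np.array(p["camera_matrix"],float); R=cv2.Rodrigues(np.array(p["rvec"],float))[0]; t=np.array(p["tvec"],float).ravel()
    return K,p["k1"],R,t
def ray(n,uv):
    K,k1,R,t=cam(n); d=np.linalg.solve(K,[uv[0],uv[1],1.])[:2]; u=d.copy()
    for _ in range(30): u=d/(1+k1*(u@u))
    v=R.T@np.array([u[0],u[1],1.]); return -R.T@t, v/np.linalg.norm(v)
def onz(n,uv,z):
    c,v=ray(n,uv); return c+v*(z-c[2])/v[2]
def proj(n,P):
    K,k1,R,t=cam(n); q=R@np.asarray(P,float)+t; u=q[:2]/q[2]; u=u*(1+k1*(u@u)); return (K@[u[0],u[1],1])[:2]
def tri(a,b):
    c1,v1=ray("top",a); c2,v2=ray("side",b); A=np.c_[v1,-v2]; s=np.linalg.lstsq(A,c2-c1,rcond=None)[0]
    p,q=c1+s[0]*v1,c2+s[1]*v2; return (p+q)/2, np.linalg.norm(p-q)
E
python3 - <<'E'
from h import *
for n in("top","side"):
    im=arm.capture(n); cv2.imwrite(f"pics/{n}0.png",im[:,:,::-1]); K,k,R,t=cam(n); print(n,-R.T@t,R[2],k)
s=arm.sense(); print(s["eef_pos"],s["tool_rot"],s["time"])
E
```

```text
top [0.29629475 0.0165881  1.14422795] [ 0.19020527  0.02061428 -0.98152789] 0.01905951631232037
side [-0.21208265 -0.71421076  0.95895352] [ 0.52899268  0.55088537 -0.64551689] -0.06774503831088255
[0.15309682 0.60524397 0.25513713] [-0.38815764 -3.11709486  0.00324893] 0.1
```

View pics/top0.png

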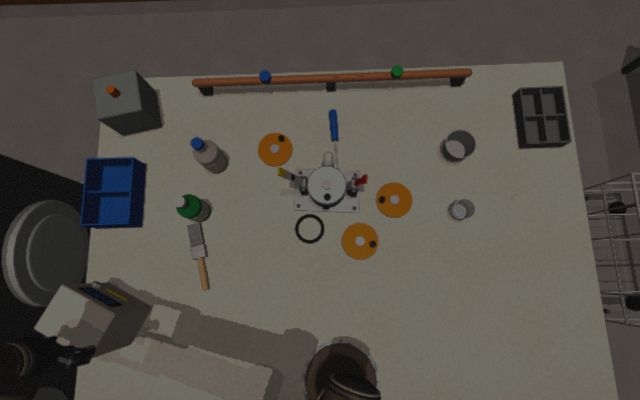

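View pics/side0.png

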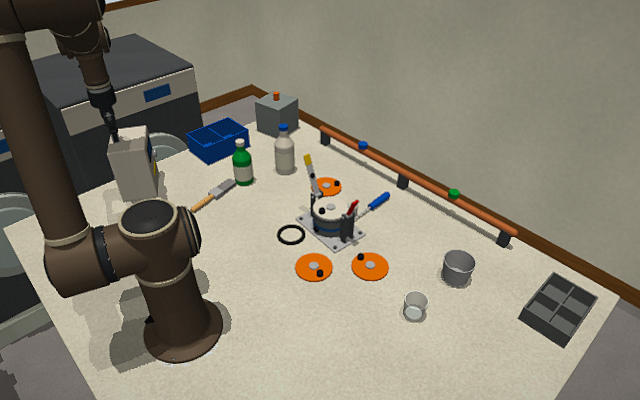

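The top view shows one strainer at about (326,186), with the white lid on the pot, the yellow strap end at (283,172) and the red lever at (361,181). Possible mix-ups for the lid are the orange discs at (275,149), (394,200) and (360,241), and I choose the white one at (326,186). For red, there's an orange knob at (113,91) and a pipe at the back; for yellow, the brush handle at (203,272). I'll check the choice in a close crop.

Run:
```python
from h import *
a=cv2.imread("pics/top0.png")[130:250,250:410]; b=cv2.imread("pics/side0.png")[140:260,270:430]
cv2.imwrite("pics/crop0.png",np.hstack([cv2.resize(x,(400,300),interpolation=cv2.INTER_CUBIC) for x in(a,b)]))
for n in("top","side"):
    im=cv2.imread(f"pics/{n}0.png"); hsv=cv2.cvtColor(im,cv2.COLOR_BGR2HSV)
    for nm,lo,hi in(("yel",(22,120,80),(35,255,255)),("red",(0,170,70),(4,255,255)),("red2",(172,150,70),(180,255,255)),):
        m=cv2.inRange(hsv,lo,hi); k,l,st,c=cv2.connectedComponentsWithStats(m)
        print(n,nm,[(st[i].tolist(),c[i].round(1).tolist()) for i in range(1,k) if st[i,4]>6])
```

```text
top yel [([278, 167, 2, 8, 16], [278.5, 170.5])]
top red [([364, 175, 3, 8, 22], [365.0, 178.4])]
top red2 []
side yel [([304, 154, 8, 12, 62], [307.1, 159.1]), ([153, 161, 3, 14, 24], [154.1, 168.6])]
side red [([347, 200, 12, 15, 56], [351.9, 207.0])]
side red2 []
```

View pics/crop0.png

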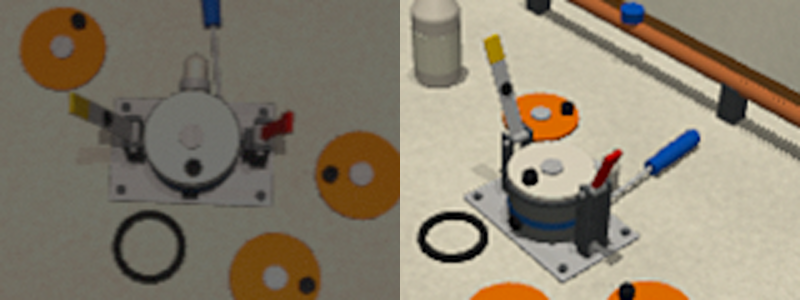

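The crop shows the white lid, with its boss at top (326,184.8) and knob at (327,197), seated on the strainer. The strap leans out to the left, the red lever to the right, and the orange discs are decoys. Next I measure the plate, boss, strap end and lever end.

Run:
```python
from h import *
T=lambda x,y:(250+(x-1)/2.5+0.2,130+(y-1)/2.5+0.2); S=lambda x,y:(270+(x-401)/2.5+.2,140+(y-1)/2.5+.2)
boss=onz("top",T(190,137),.088); print("boss",boss,tri(T(190,137),S(552,167)))
cor=[onz("top",T(*p),.006)[:2] for p in((110,201),(271,206),(274,101),(118,97))]; print(np.round(cor,4),np.mean(cor,0))
print([np.linalg.norm(cor[i]-cor[i-1]).round(3) for i in range(4)])
d=cor[0]-cor[1]; print("yaw by front edge",np.arctan2(-d[0],d[1]))
y,ey=tri(T(78,103),S(494,48)); r,er=tri(T(285,123),S(611,166)); print("yel",y,ey,"red",r,er)
d=(y-r)[:2]; yaw=np.arctan2(-d[0],d[1]); print("yaw ends",yaw)
# gasket, screwdriver heights skip; express in strainer frame
for w in(yaw,0,):
    c,s=np.cos(w),np.sin(w)
    for nm,p in(("y",y),("r",r)):
        q=(p-boss)[:2]; print(nm,w,c*q[0]+s*q[1],-s*q[0]+c*q[1],p[2])
```

```text
boss [0.54340629 0.02377396 0.088     ] (array([0.54487338, 0.02339275, 0.08416029]), np.float64(0.0013759732567637489))
[[ 0.4858  0.124 ]
 [ 0.4737 -0.0712]
 [ 0.6049 -0.0808]
 [ 0.6165  0.1124]] [0.54522034 0.02107711]
[np.float64(0.131), np.float64(0.196), np.float64(0.132), np.float64(0.194)]
yaw by front edge -0.062113036813897786
yel [0.55598147 0.13833877 0.19923736] 0.002780836053803437 red [ 0.53976234 -0.07837263  0.15109065] 0.0023493874004033083
yaw ends -0.07470281165160107
y -0.07470281165160107 0.003989758885719494 0.11518382341635286 0.199237364319459
r -0.07470281165160107 0.003989758885719495 -0.1021336664870219 0.15109064678346418
y 0 0.012575186347649536 0.1145648115308432 0.199237364319459
r 0 -0.0036439461700206177 -0.10214658908822356 0.15109064678346418
```

```bash
python3 -m creep '{"claw":[255,255,255,255,255,255,255,255,255,255,255,255,255,255,255,255,255,255,255,255],"xyz":[[0,0,0],[0,0,0],[-0.024,-0.0225,0],[-0.024,-0.0225,0],[-0.024,-0.0225,0],[-0.024,-0.0225,0],[-0.024,-0.0225,0],[-0.024,-0.0225,0],[-0.024,-0.0225,0],[-0.024,-0.0225,0],[-0.024,-0.0225,0],[-0.024,-0.0225,0],[-0.024,-0.0225,0],[-0.024,-0.0225,0],[-0.024,-0.0225,0],[-0.024,-0.0225,0],[-0.024,-0.0225,0],[-0.024,-0.0225,0],[-0.024,-0.0225,0],[0,0,0]],"roll":[-0.09,-0.09,0,0,0,0,0,0,0,0,0,0,0,0,0,0,0,0,0,0]}' 40
cat >> h.py <<'E'
W=-0.07; C0=np.array([.544,.022]); X=np.array([np.cos(W),np.sin(W)]); Y=np.array([-np.sin(W),np.cos(W)])
def loc(p): q=np.asarray(p)[:2]-C0; return np.round([q@X*1e3,q@Y*1e3,p[2]*1e3],1)
def st():
    s=arm.sense(); R=cv2.Rodrigues(np.array(s["tool_rot"]))[0]
    print("t",s["time"],"loc mm",loc(s["eef_pos"]),"yaw",np.arctan2(-R[0,1],R[1,1]).round(3),"tilt",R[:,2].round(3),"F",np.round(s["ft_force"],1),"w",s["grip_width"])
E
python3 -c "
from h import *
st()
for n in('top','side'): cv2.imwrite(f'pics/{n}1.png',arm.capture(n)[:,:,::-1])
a=cv2.imread('pics/top1.png')[90:240,200:400]; b=cv2.imread('pics/side1.png')[90:240,230:430]
cv2.imwrite('pics/crop1.png',np.hstack([cv2.resize(x,(400,300)) for x in(a,b)]))"
```

```text
time: 1.77
eef_pos: [0.538, 0.1924, 0.256]
tool_rot: [0.113, 3.137, -0.004]
ft_force: [0.1, -0.2, -0.5]
grip_width: -0.0
finger_force: 0.0
t 1.7667 loc mm [-17.9 169.5 256. ] yaw -0.072 tilt [ 0.003 -0.002 -1.   ] F [ 0.1 -0.2 -0.5] w -3.800647121116795e-05
```

View pics/crop1.png

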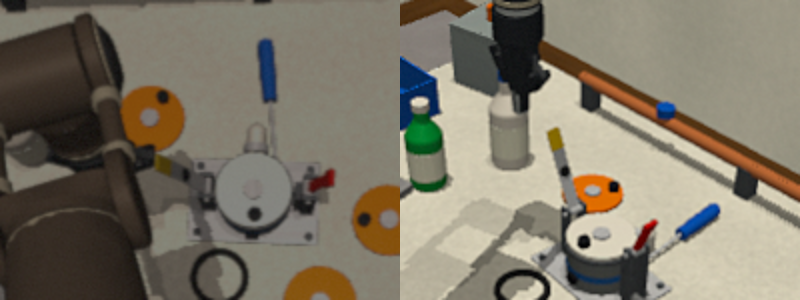

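The crop shows the closed gripper hanging just outside the yellow strap end (top (277,171)), with nothing touched yet. I'll shift 18 mm in strainer x and lower to push height.

```bash
python3 -m creep '{"claw":[255,255,255,255,255],"xyz":[[-0.018,0,0],[0,0,0.022],[0,0,0.022],[0,0,0.022],[0,0,0]],"roll":[0,0,0,0,0]}' 
python3 -c "
from h import *
st()
print(proj('side',[*(C0+.145*Y),.165]))"
python3 -m creep '{"claw":[255,255,255,255,255,255],"xyz":[[0,-0.01,0],[0,-0.01,0],[0,-0.01,0],[0,-0.01,0],[0,-0.008,0],[0,0,0]],"roll":[0,0,0,0,0,0]}'
python3 -c "
from h import *
st()"
```

```text
time: 2.28
eef_pos: [0.5475, 0.1956, 0.185]
tool_rot: [-0.104, -3.129, 0.004]
ft_force: [-1.7, -0.7, -0.7]
grip_width: 0.0001
finger_force: 0.0
t 2.2833 loc mm [ -8.7 173.5 185. ] yaw -0.066 tilt [-0.011 -0.002 -1.   ] F [-1.7 -0.7 -0.7] w 0.00013785811612818498
[301.47302229 164.53803195]
time: 2.78
eef_pos: [0.5504, 0.1461, 0.1926]
tool_rot: [0.109, 3.136, 0.0]
ft_force: [-0.5, 1.7, 1.1]
grip_width: -0.0002
finger_force: 0.0
t 2.7833 loc mm [ -2.3 124.2 192.6] yaw -0.069 tilt [ 0.004  0.    -1.   ] F [-0.5  1.7  1.1] w -0.0002316304819204123
```

```bash
python3 -m creep '{"claw":[255,255,255,255,255,255,255,255,255,255],"xyz":[[0,-0.008,0],[0,-0.008,0],[0,-0.008,0],[0,-0.008,0],[0,-0.008,0],[0,-0.008,0],[0,-0.008,0],[0,-0.008,0],[0,-0.007,0],[0,0,0]],"roll":[0,0,0,0,0,0,0,0,0,0]}'
python3 -c "
from h import *
st()
for n in('top','side'): cv2.imwrite(f'pics/{n}2.png',arm.capture(n)[:,:,::-1])
a=cv2.imread('pics/top2.png')[130:230,250:400]; b=cv2.imread('pics/side2.png')[130:250,270:430]
cv2.imwrite('pics/crop2.png',np.hstack([cv2.resize(x,(400,300)) for x in(a,b)]))"
```

```text
time: 3.62
eef_pos: [0.5442, 0.0752, 0.1901]
tool_rot: [-0.108, -3.139, 0.001]
ft_force: [0.1, 0.3, 0.6]
grip_width: 0.0001
finger_force: 0.0
t 3.6167 loc mm [ -3.5  53.1 190.1] yaw -0.069 tilt [-0.    -0.001 -1.   ] F [0.1 0.3 0.6] w 5.279084990376047e-05
```

View pics/crop2.png

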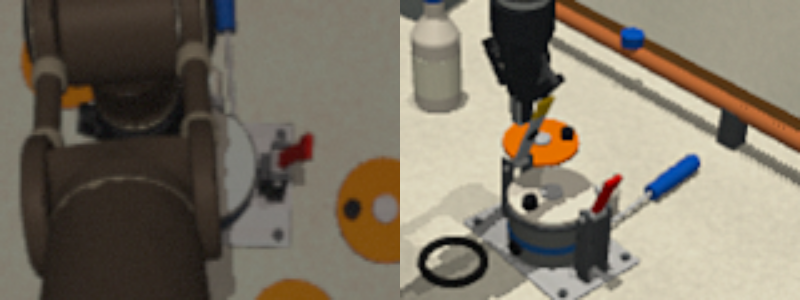

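The strap is past upright, leaning over the lid (yellow end at side (327,172)), with the fingertips behind it. I'll follow the arc down.

```bash
python3 -m creep '{"claw":[255,255,255,255,255,255,255,255,255,255,255,255,255],"xyz":[[-0.003,-0.007,0.0035],[0,-0.007,0.0035],[0,-0.007,0.0035],[0,-0.007,0.0035],[0,-0.0045,0.0065],[0,-0.0045,0.0065],[0,-0.0045,0.0065],[0,-0.0045,0.0065],[0,-0.002,0.0065],[0,-0.002,0.0065],[0,-0.002,0.0065],[0,-0.002,0.0055],[0,0,0]],"roll":[0,0,0,0,0,0,0,0,0,0,0,0,0]}'
python3 -c "
from h import *
st()"
python3 -m creep '{"claw":[255,255,255],"xyz":[[0,-0.004,0.002],[0,-0.004,0.001],[0,0,0]],"roll":[0,0,0]}'
```

```text
time: 4.8
eef_pos: [0.5425, 0.0225, 0.1236]
tool_rot: [-0.106, -3.137, 0.0]
ft_force: [-0.1, 0.5, 0.1]
grip_width: 0.0001
finger_force: 0.0
t 4.8 loc mm [ -1.5   0.3 123.6] yaw -0.068 tilt [-0.003  0.    -1.   ] F [-0.1  0.5  0.1] w 0.00012338970478910797
time: 5.05
eef_pos: [0.5432, 0.014, 0.1223]
tool_rot: [0.107, 3.14, -0.001]
ft_force: [-0.7, -0.8, -0.9]
grip_width: -0.0001
finger_force: 0.0
```

```bash
for i in 1; do python3 -m creep '{"claw":[255,255,255],"xyz":[[0,0,0.001],[0,0,0.001],[0,0,0]],"roll":[0,0,0]}'; done
python3 -m creep '{"claw":[255,255],"xyz":[[0,0,0.001],[0,0,0]],"roll":[0,0]}'
python3 -m creep '{"claw":[255,255],"xyz":[[0,0,0.001],[0,0,0]],"roll":[0,0]}'
```

```text
time: 5.3
eef_pos: [0.5433, 0.0146, 0.1204]
tool_rot: [0.106, 3.139, -0.0]
ft_force: [0.2, 0.2, -0.8]
grip_width: -0.0001
finger_force: 0.1
time: 5.47
eef_pos: [0.5434, 0.0147, 0.1196]
tool_rot: [0.106, 3.139, -0.0]
ft_force: [0.3, -1.0, 2.3]
grip_width: 0.0
finger_force: 0.9
time: 5.63
eef_pos: [0.5434, 0.0147, 0.1195]
tool_rot: [0.106, 3.14, -0.0]
ft_force: [-2.3, 0.2, 7.4]
grip_width: -0.0002
finger_force: 3.7
```

The strap is on its stop: tip at z 94.5 mm with a firm 7 N. I'll press slightly more, lift, cross over the lever and look from there.

```bash
python3 -m creep '{"claw":[255,255,255,255,255,255,255,255,255,255,255,255,255],"xyz":[[0,0,0.001],[0,0,0],[0,0,-0.02],[0,0,-0.04],[0,0,-0.04],[0,0,-0.04],[0,-0.02,0],[0,-0.03,0],[0,-0.03,0],[0,-0.03,0],[0,-0.03,0],[0,-0.01,0],[0,0,0]],"roll":[0,0,0,0,0,0,0,0,0,0,0,0,0]}'
python3 -c "
from h import *
st()
for n in('top','side'): cv2.imwrite(f'pics/{n}3.png',arm.capture(n)[:,:,::-1])
a=cv2.imread('pics/top3.png')[130:250,250:410]; b=cv2.imread('pics/side3.png')[130:250,270:430]
cv2.imwrite('pics/crop3.png',np.hstack([cv2.resize(x,(400,300)) for x in(a,b)]))"
```

```text
time: 6.72
eef_pos: [0.5327, -0.137, 0.2571]
tool_rot: [-0.112, -3.139, 0.0]
ft_force: [-0.3, -0.7, -0.3]
grip_width: 0.0
finger_force: 0.0
t 6.7167 loc mm [-1.000e-01 -1.594e+02  2.571e+02] yaw -0.071 tilt [-0. -0. -1.] F [-0.3 -0.7 -0.3] w 3.929464224763313e-06
```

View pics/crop3.png

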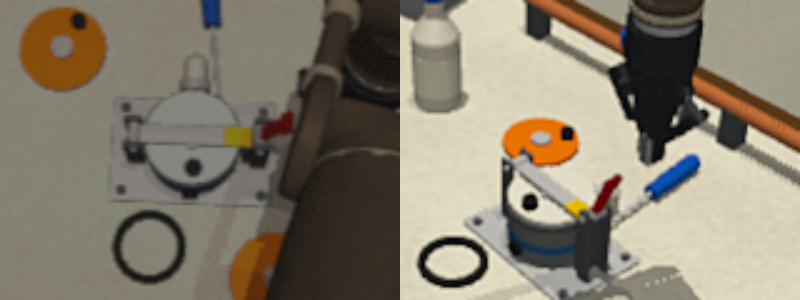

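The crop shows the strap lying flat across the lid, its yellow end at about top (345,185) beside the lever ears, with the lid seated. The red lever still leans outwards (top (361,180)) and the gripper is outside it. Next is the lever.

```bash
python3 -m creep '{"claw":[255,255,255,255,255,255],"xyz":[[0,0,0.02],[0,0,0.03],[0,0,0.03],[0,0.01,0],[0,0.01,0],[0,0,0]],"roll":[0,0,0,0,0,0]}'
python3 -c "
from h import *
st()"
python3 -m creep '{"claw":[255,255,255,255,255,255,255,255,255,255,255,255],"xyz":[[0,0.007,0],[0,0.007,0],[0,0.007,0],[0,0.007,0],[0,0.007,0],[0,0.007,0],[0,0.007,0],[0,0.007,0],[0,0.007,0],[0,0,0],[0,0,0],[0,0,0]],"roll":[0,0,0,0,0,0,0,0,0,0,0,0]}'
python3 -c "
from h import *
st()"
```

```text
time: 7.32
eef_pos: [0.5351, -0.1122, 0.1782]
tool_rot: [0.102, 3.139, 0.002]
ft_force: [0.6, -0.0, 0.6]
grip_width: 0.0003
finger_force: 0.0
t 7.3167 loc mm [   0.5 -134.5  178.2] yaw -0.065 tilt [ 0.001  0.001 -1.   ] F [ 0.6 -0.   0.6] w 0.00026198146309779264
time: 8.32
eef_pos: [0.5382, -0.0514, 0.177]
tool_rot: [-0.107, -3.138, -0.002]
ft_force: [0.5, -0.9, 0.9]
grip_width: 0.0001
finger_force: 0.4
t 8.3167 loc mm [ -0.7 -73.7 177. ] yaw -0.068 tilt [-0.001  0.001 -1.   ] F [ 0.5 -0.9  0.9] w 6.010390269756327e-05
```

Now the arc down, stopping just above the stop.

```bash
python3 -m creep '{"claw":[255,255,255,255,255,255,255,255,255,255,255,255,255],"xyz":[[0,0.005,0.002],[0,0.005,0.002],[0,0.005,0.002],[0,0.005,0.002],[0,0.0035,0.004],[0,0.0035,0.004],[0,0.0035,0.004],[0,0.0035,0.004],[0,0.0015,0.0045],[0,0.0015,0.0045],[0,0.0015,0.0045],[0,0.0015,0.0045],[0,0,0]],"roll":[0,0,0,0,0,0,0,0,0,0,0,0,0]}'
python3 -m creep '{"claw":[255,255,255,255],"xyz":[[0,0.003,0.001],[0,0.003,0.001],[0,0,0.001],[0,0,0]],"roll":[0,0,0,0]}'
python3 -c "
from h import *
st()"
```

```text
time: 9.4
eef_pos: [0.5411, -0.0117, 0.1342]
tool_rot: [-0.107, -3.139, -0.002]
ft_force: [0.0, 0.4, 0.4]
grip_width: 0.0002
finger_force: 0.0
time: 9.73
eef_pos: [0.5422, -0.0063, 0.1334]
tool_rot: [0.106, 3.139, -0.001]
ft_force: [-3.0, -4.1, 8.5]
grip_width: -0.0003
finger_force: 4.4
t 9.7333 loc mm [ 1.000e-01 -2.830e+01  1.334e+02] yaw -0.067 tilt [ 0. -0. -1.] F [-3.  -4.1  8.5] w -0.0002725567743333975
```

```bash
python3 -m creep '{"claw":[255,255,255],"xyz":[[0,0,0.001],[0,0,0.001],[0,0,0]],"roll":[0,0,0]}'
python3 -m creep '{"claw":[255,255,255,255,255,255,255,255,255,255],"xyz":[[0,0,-0.01],[0,0,-0.04],[0,0,-0.04],[0,0,-0.04],[0.03,0,0],[0.04,0,0],[0.04,0,0],[0.04,0,0],[0,0,0],[0,0,0]],"roll":[0,0,0,0,0,0,0,0,0,0]}'
python3 -c "
from h import *
st()
for n in('top','side'): cv2.imwrite(f'pics/{n}4.png',arm.capture(n)[:,:,::-1])
a=cv2.imread('pics/top4.png')[110:230,250:410]; b=cv2.imread('pics/side4.png')[130:250,270:430]
cv2.imwrite('pics/crop4.png',np.hstack([cv2.resize(x,(400,300)) for x in(a,b)]))"
```

```text
time: 9.98
eef_pos: [0.5422, -0.0062, 0.1332]
tool_rot: [-0.106, -3.14, 0.0]
ft_force: [-6.1, -3.0, 18.5]
grip_width: 0.0003
finger_force: 9.3
time: 10.82
eef_pos: [0.3894, 0.0051, 0.2591]
tool_rot: [-0.106, -3.138, -0.003]
ft_force: [0.2, -0.1, 0.4]
grip_width: -0.0
finger_force: 0.0
t 10.8167 loc mm [-153.1  -27.7  259.1] yaw -0.068 tilt [-0.001  0.002 -1.   ] F [ 0.2 -0.1  0.4] w -2.1161292836892575e-05
```

View pics/crop4.png

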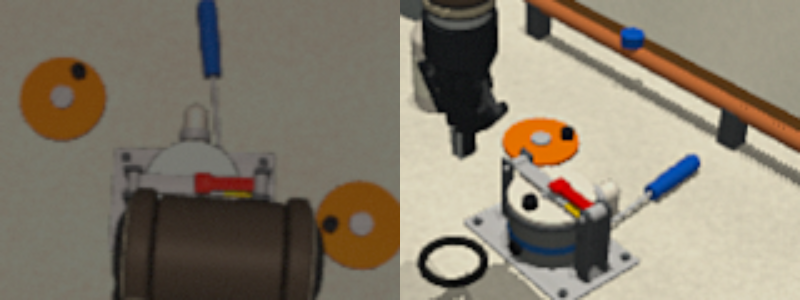

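The red lever lies flat over the strap (red end at top (331,184), side about (341,206)). The lid is seated, the screwdriver, gasket and discs are where they were, and the gripper is clear. The lever took 18.5 N without moving, with the tip at z 108 mm, so it is on its stop.

```bash
python3 -c "
from station import arm
print(arm.sign_off())"
```

```text
the job is handed in; nothing more can be done
None
```

The strainer is closed: I pushed the strap down onto its stop first, then the red lever down over it. The lid stayed seated, nothing else in view had moved, and I handed the job in at about 11 s of the 59 s allowed.

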